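# Rinsed plant pots back on their own saucers

### The arm

A 7-joint arm with a two-finger parallel gripper is mounted at the origin on the work surface. World frame = base frame: x ahead of the robot, y to its left, z up, the work surface at z = 0. Lengths are in m, angles in rad, forces in N, time in s.
With the tool pointing down it reaches from about 0.425 to 0.875 m from the base axis. Payload 4.7 kg.
Tool frame: the origin (TCP) lies midway between the tips of the shut fingers; the grasp point (between the pads) lies 19 mm behind it; z points along the fingers, y is the line along which they close (so a half turn about z gives the same grasp; the last joint's range is limited). The gripper opens to 87 mm and grips with 3 to 60 N. Pads are 19 mm wide; open, the fingers measure 117 mm over their backs; the gripper's body (75 mm by 190 mm) begins 51 mm behind the grasp point.
Start: joints at [1.273, 0.321, -0.07, 1.45, 0.023, 1.371, -0.057], TCP at [0.199, -0.619, 0.223] pointing down, gripper open.
Joint ranges: [-2.86, 2.86], [-0.3, 2.09], [-1.38, 1.24], [0.06, 2.45], [-1.56, 4.7], [0.09, 2.05], [-2.69, 2.69]. Speed limits (rad/s): [2.57, 2.57, 3.14, 3.14, 3.14, 3.14, 3.14].

### API

Orientations are given as a rotation vector (axis times angle).
In Python, from bench import monitor, cams, workorder gives the robot as it stands.
- The arm moves only by the tool move_arm, never from a script. Its arguments are lists of equal length, an entry for each row: "slide": the shift along the tool's x, y, z in cm, a list of three; "roll": the turn about the tool's z in rad. In form: {"slide": [[dx, dy, dz], ...], "roll": [roll, ...]}. A call has 1 to 20 rows; each row is the pose to reach, as a shift and turn from the pose commanded when the call began, along the tool's axes at that moment; what a row does not reach only later rows make up. A row lasts 1/10 s, in which the tool goes at most 50 mm and 8.59 degrees, less where a joint would pass 70% of its speed; a pose out of reach is approached as far as the arm can. A call with a gripper value outside its range is refused whole. "gripper" is the finger opening in cm, from 0 to 8.7, set as the call begins (left out, the last holds). The fingers move at their own pace and stop on an object; "squeeze" is the grip in N (left out, the last holds). Time passes only in rows, so rows that repeat a pose let the fingers close. It gives the time, the measured TCP pose, the force, the opening and the grip force at its end, in the units of the state.
- monitor.get_state(): the state, without advancing time (a new reading comes with each control period).
- cams.get_image(name): name is "scene" or "top" or "wrist"; returns the picture (384x512x3 uint8, red, green, blue); there is no depth.
- cams.get_calibration(name): a dict with "mtx" (3x3 intrinsics, pixels), "R" (3x3) and "t" (3): a world point X has camera coordinates R X + t. Camera axes: x right, y down, z forward; pixel columns grow to the right and rows downward; lengths in m; the calibration is good to about 2 mm. A picture is of the moment at which its call begins: read the wrist's pose just before it. get_calibration takes no time and is no camera call; for the wrist camera it gives the pose at the moment of the call.
- workorder.close_job(): hands the job in; it is judged then, once.
The state is a dict: "time": time; "joint_positions": joint angles; "qd": joint speeds; "joint_torque": joint torques, N m; "position": TCP position; "tool_rot": TCP orientation; "ft_force": force on the tool from outside, world axes, zero at the start; "torque": the same for the moment, N m; "grip_width": opening from 0.0 (shut) to 1.0 (fully open); "grip_force": force on a finger pad.
Only numpy, scipy, OpenCV 4.12 (cv2) and the standard library are available. Lean on these libraries where they do the work, as an engineer would, in place of code of your own. Each camera call takes 0.05 s, during which the arm holds its last target. There are 200 camera calls.

### The job

The four little glazed plant pots have been rinsed and are draining in a row on the wire rack. Move them over to the wooden plant stand, each one standing upright and flat inside the saucer of its own colour. They are ceramic, so set them down rather than dropping them, don't tip any over, and leave the watering can and the soap bottle where they are.

Things in the scene. Friction and masses are not known exactly. Their poses are not given: they have to be found in the camera images.
- pot_blue: loose dark blue glazed flower pot, empty, 160 g, round: foot diameter 47 mm, tapered body, upright collar 64 mm across from height 40 mm to the rim at 64 mm, wall 4 mm. Origin: centre of its underside; z up. Starts upright, 4 pots in a row (random order) about 90 mm apart, on the fixed wire draining rack, bed 40 mm above the worktop. Grip the collar from above, fingers across the row.
- pot_yellow: loose yellow glazed flower pot, empty, 160 g, round: foot diameter 47 mm, tapered body, upright collar 64 mm across from height 40 mm to the rim at 64 mm, wall 4 mm. Origin: centre of its underside; z up. Starts upright, 4 pots in a row (random order) about 90 mm apart, on the wire rack; the rack's bed is 130 mm across and 370 mm along the row.
- pot_green: loose green glazed flower pot, empty, 160 g, round: foot diameter 47 mm, tapered body, upright collar 64 mm across from height 40 mm to the rim at 64 mm, wall 4 mm. Origin: centre of its underside; z up. Starts upright, 4 pots in a row (random order) about 90 mm apart, on the wire rack, whose low side rails rise 57 mm above the worktop.
- pot_red: loose red glazed flower pot, empty, 160 g, round: foot diameter 47 mm, tapered body, upright collar 64 mm across from height 40 mm to the rim at 64 mm, wall 4 mm. Origin: centre of its underside; z up. Starts upright, 4 pots in a row (random order) about 90 mm apart, on the wire rack, whose end loops rise 77 mm above the worktop.
- saucer_blue: dark blue glazed saucer for the dark blue pot, round, rim 84 mm across, 14 mm high; flat inner floor 67 mm across, 5 mm above the origin. Origin: centre of its underside; z up. 4 saucers in a row (random order) 90 mm apart, fixed fast on a fixed slatted wooden stand, 390 mm along the row, 114 mm across, top 60 mm above the worktop.
- saucer_yellow: yellow glazed saucer for the yellow pot, round, rim 84 mm across, 14 mm high; flat inner floor 67 mm across, 5 mm above the origin. Origin: centre of its underside; z up. 4 saucers in a row (random order) 90 mm apart, fixed fast on a fixed slatted wooden stand, 390 mm along the row, 114 mm across, top 60 mm above the worktop.
- saucer_green: green glazed saucer for the green pot, round, rim 84 mm across, 14 mm high; flat inner floor 67 mm across, 5 mm above the origin. Origin: centre of its underside; z up. 4 saucers in a row (random order) 90 mm apart, fixed fast on a fixed slatted wooden stand, 390 mm along the row, 114 mm across, top 60 mm above the worktop.
- saucer_red: red glazed saucer for the red pot, round, rim 84 mm across, 14 mm high; flat inner floor 67 mm across, 5 mm above the origin. Origin: centre of its underside; z up. 4 saucers in a row (random order) 90 mm apart, fixed fast on a fixed slatted wooden stand, 390 mm along the row, 114 mm across, top 60 mm above the worktop.
- watering_can: bystander: small aluminium watering can, loose, body 110 mm in diameter and 105 mm tall, brass handle up to 140 mm high and 95 mm out on its -y side, spout reaching 133 mm out on its +y side. Origin: centre of its underside; z up.
- soap: bystander: amber pump soap bottle with a black pump, loose, 66 mm in diameter, 181 mm tall, nozzle reaching 40 mm out along its -x. Origin: centre of its underside; z up.

How it is judged:
By the outcome, as a careful person would: the job done as asked, in the order asked, and still so for the second after the job is handed in, with the robot touching nothing.
It also fails if it takes over 99 s, if anything falls off the work surface, if the arm or the gripper's body presses on something with over 40 N, if the wrist force passes 120 N, or if a joint passes its speed limit or range.

## Working session

There is one attempt and no reset: what is moved stays moved. The work goes in short steps, Python scripts to look and compute and a tool call to move; the robot and the scene stay as the last step left them, time stands still between calls to the robot, and variables do not carry over. Pictures are saved under pics/ and viewed, at most 14 in all, crops included, and the job is handed in when it is done.

Besides the shell and the picture viewer there is one more tool, called in YAML: its name, and indented under it one key for each argument. move_arm: Moves the arm, as the interface text tells. Its arguments: {"type":"object","properties":{"slide":{"type":"array","items":{"type":"array","items":{"type":"number"}}},"roll":{"type":"array","items":{"type":"number"}},"gripper":{"type":"number"},"squeeze":{"type":"number"}},"required":["slide","roll"]}

```bash
ls; mkdir -p pics
python3 - <<'E'
from bench import monitor,cams,workorder
import cv2,numpy as np
np.set_printoptions(precision=4,suppress=True)
s=monitor.get_state();print(s)
for n in("top","scene"):
    im=cams.get_image(n);cv2.imwrite(f"pics/{n}0.png",im[:,:,::-1]);np.save(f"pics/{n}0.npy",im)
    print(n,cams.get_calibration(n))
E
```

```text
pics
{'time': 0.0, 'joint_positions': array([ 1.2731,  0.3218, -0.07  ,  1.4517,  0.0226,  1.3708, -0.0569]), 'qd': array([ 0.0011, -0.0002, -0.0001,  0.0011, -0.0012, -0.0011, -0.0007]), 'joint_torque': array([ -0.    , -49.1287,  -0.4037, -31.2526,  -0.0639,   0.0439,
         0.0002]), 'position': array([ 0.1992, -0.6182,  0.2215]), 'tool_rot': array([-3.1017, -0.4876,  0.0007]), 'ft_force': array([ 0.7843, -0.2677, -0.6683]), 'torque': array([-0.0261, -0.0099,  0.0362]), 'grip_force': 0.0, 'grip_width': 0.9999346162758102}
top {'mtx': array([[491.8278,   0.    , 254.262 ],
       [  0.    , 491.8278, 197.5824],
       [  0.    ,   0.    ,   1.    ]]), 'R': array([[-0.0002, -1.    ,  0.0091],
       [-0.9982, -0.0003, -0.0597],
       [ 0.0597, -0.0091, -0.9982]]), 't': array([0.0007, 0.6262, 1.2647])}
scene {'mtx': array([[406.255 ,   0.    , 258.616 ],
       [  0.    , 406.255 , 190.8023],
       [  0.    ,   0.    ,   1.    ]]), 'R': array([[-0.5202,  0.8538,  0.0223],
       [ 0.5407,  0.3494, -0.7652],
       [-0.6611, -0.386 , -0.6434]]), 't': array([ 0.3397, -0.2835,  1.492 ])}
```

View pics/top0.png

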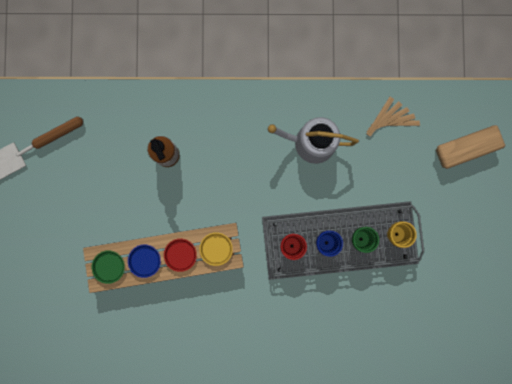

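View pics/scene0.png

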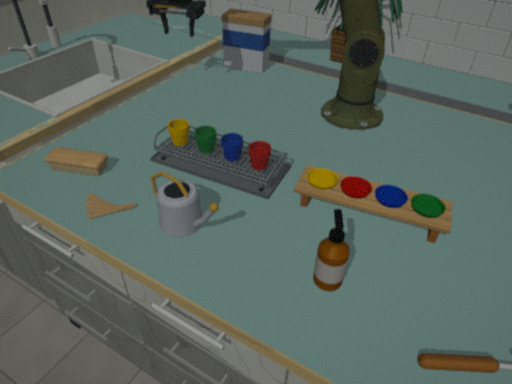

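```bash
cat > h.py <<'E'
from bench import monitor,cams
import cv2,numpy as np
from scipy.spatial.transform import Rotation as Ro
from scipy.optimize import least_squares
np.set_printoptions(precision=4,suppress=True)
HUE=dict(red=(170,8),green=(45,80),blue=(108,135),yellow=(18,34))
def mask(im,c):
    h,s,v=cv2.split(cv2.cvtColor(im,cv2.COLOR_RGB2HSV)); a,b=HUE[c]
    hm=(h>=a)&(h<=b) if a<b else (h>=a)|(h<=b)
    return (hm&(s>140)&(v>40)).astype(np.uint8)
def ray(cal,px,z):
    R,t=cal["R"],cal["t"]; C=-R.T@t
    d=np.c_[np.reshape(px,(-1,2)),np.ones(np.size(px)//2)]@np.linalg.inv(cal["mtx"]).T@R
    return (C+d*((z-C[2])/d[:,2])[:,None])[:,:2],C
def circ(P,r):
    f=least_squares(lambda c:np.hypot(*(P-c).T)-r,P.mean(0),loss="soft_l1",f_scale=.001)
    return f.x,np.std(f.fun)
def find(im,cal,c,box,z,r,outer):
    x0,x1,y0,y1=box; m=np.zeros(im.shape[:2],np.uint8); m[y0:y1,x0:x1]=mask(im,c)[y0:y1,x0:x1]
    k=max(cv2.findContours(m,cv2.RETR_EXTERNAL,cv2.CHAIN_APPROX_NONE)[0],key=cv2.contourArea)
    k=cv2.convexHull(k) if 0 else k
    P,C=ray(cal,k[:,0].astype(float),z)
    if outer:
        c0=P.mean(0); d=c0-C[:2]; P=P[(P-c0)@d>0]
    return circ(P,r)
def go(x,y,z,rowdir=None):
    s=monitor.get_state(); R=Ro.from_rotvec(s["tool_rot"]); M=R.as_matrix()
    d=M.T@(np.array([x,y,z])-s["position"])*100
    roll=0
    if rowdir is not None:   # tool x along row (mod pi)
        a=M.T@np.array([*rowdir,0]); roll=np.arctan2(a[1],a[0]); roll=(roll+np.pi/2)%np.pi-np.pi/2
    print("slide",d.round(2),"roll",round(roll,3),"t",s["time"],"pos",s["position"])
E
python3 - <<'E'
from h import *
im=np.load("pics/top0.npy");cal=cams.get_calibration("top")
P={};S={}
for c in HUE:
    S[c],e=find(im,cal,c,(80,245,220,300),.074,.042,False)
    P[c],f=find(im,cal,c,(265,425,205,275),.104,.032,True)
    print(c,"pot",P[c],f,"saucer",S[c],e)
A=np.array([S[c] for c in("green","blue","red","yellow")]);B=np.array([P[c] for c in("red","blue","green","yellow")])
for a in(A,B):
    d=np.diff(a,axis=0);v=a[-1]-a[0];print(np.hypot(*d.T),v/np.hypot(*v))
print(Ro.from_rotvec(monitor.get_state()["tool_rot"]).as_matrix())
v=B[-1]-B[0]; go(*B[0],.25,v)
E
```

```text
red pot [ 0.5038 -0.0912] 0.0008914335948796734 saucer [0.4811 0.1855] 0.0008634712811271799
green pot [ 0.5199 -0.2637] 0.001759675021554352 saucer [0.4516 0.3677] 0.003084325798705147
blue pot [ 0.5111 -0.1789] 0.0010084379077360157 saucer [0.4666 0.272 ] 0.0018322643058451273
yellow pot [ 0.532  -0.3573] 0.0008942875317599735 saucer [0.4958 0.0969] 0.0008397027442515505
[0.0968 0.0877 0.0898] [ 0.1612 -0.9869]
[0.088  0.0853 0.0944] [ 0.1054 -0.9944]
[[ 0.9518  0.3068 -0.0007]
 [ 0.3068 -0.9518  0.0017]
 [-0.0001 -0.0018 -1.    ]]
slide [ 45.16 -40.82  -2.78] roll -1.365 t 0.1 pos [ 0.1992 -0.6182  0.2215]
```

move_arm:
  slide:
    - [45.2,-40.8,-2.8]
    - [45.2,-40.8,-2.8]
    - [45.2,-40.8,-2.8]
    - [45.2,-40.8,-2.8]
    - [45.2,-40.8,-2.8]
    - [45.2,-40.8,-2.8]
    - [45.2,-40.8,-2.8]
    - [45.2,-40.8,-2.8]
    - [45.2,-40.8,-2.8]
    - [45.2,-40.8,-2.8]
    - [45.2,-40.8,-2.8]
    - [45.2,-40.8,-2.8]
    - [45.2,-40.8,-2.8]
    - [45.2,-40.8,-2.8]
    - [45.2,-40.8,-2.8]
    - [45.2,-40.8,-2.8]
    - [45.2,-40.8,-2.8]
    - [45.2,-40.8,-2.8]
  roll: [-1.365,-1.365,-1.365,-1.365,-1.365,-1.365,-1.365,-1.365,-1.365,-1.365,-1.365,-1.365,-1.365,-1.365,-1.365,-1.365,-1.365,-1.365]
  gripper: 8.7

```text
time: 1.9
position: [0.504, -0.0929, 0.2505]
tool_rot: [2.103, 2.334, -0.001]
ft_force: [-0.1, 0.6, 0.2]
grip_width: 1.001
grip_force: 0.0
```

Run:
```python
from h import *
print(monitor.get_state()["joint_positions"])
im=cams.get_image("wrist");cal=cams.get_calibration("wrist")
cv2.imwrite("pics/w1.png",im[:,:,::-1])
print(-cal["R"].T@cal["t"])
for c in HUE:
    try:print(c,find(im,cal,c,(0,512,0,384),.104,.032,False),find(im,cal,c,(0,512,0,384),.104,.032,True))
    except Exception as e:print(c,e)
```

```text
[ 0.7654  0.0459 -0.6495  1.7252  0.0287  1.3801  0.2147]
[ 0.4954 -0.008   0.4126]
red (array([ 0.5043, -0.0892]), np.float64(0.0007624981138967932)) (array([ 0.5043, -0.0893]), np.float64(0.0005317425878666876))
green (array([ 0.5213, -0.264 ]), np.float64(0.004639625674866949)) (array([ 0.5205, -0.258 ]), np.float64(0.0024279284670908783))
blue (array([ 0.5118, -0.1737]), np.float64(0.003462100446428648)) (array([ 0.5121, -0.1764]), np.float64(0.0010864821391081134))
yellow (array([ 0.6648, -0.2845]), np.float64(0.049069076587790195)) (array([ 0.7532, -0.278 ]), np.float64(0.025131191283248373))
```

View pics/w1.png

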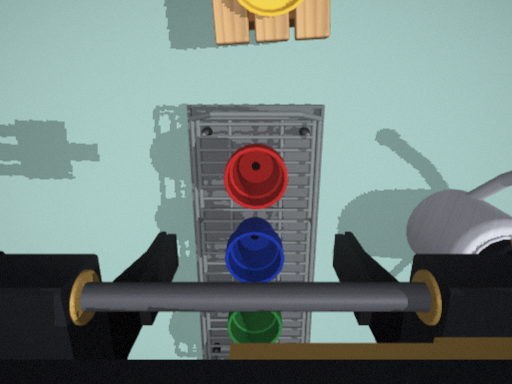

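move_arm:
  slide:
    - [0.35,0,3]
    - [0.35,0,7]
    - [0.35,0,11]
    - [0.35,0,14]
    - [0.35,0,16.5]
    - [0.35,0,17.7]
    - [0.35,0,17.7]
    - [0.35,0,17.7]
  roll: [0,0,0,0,0,0,0,0]

```text
time: 2.75
position: [0.5048, -0.0884, 0.0745]
tool_rot: [2.1, 2.335, 0.001]
ft_force: [0.3, 0.1, 0.1]
grip_width: 0.998
grip_force: 0.0
```

move_arm:
  slide:
    - [0,0,0]
    - [0,0,0]
    - [0,0,0]
    - [0,0,0]
    - [0,0,0]
    - [0,0,0]
    - [0,0,0]
    - [0,0,0]
    - [0,0,0]
    - [0,0,0]
  roll: [0,0,0,0,0,0,0,0,0,0]
  gripper: 5.8
  squeeze: 20

```text
time: 3.75
position: [0.5043, -0.0883, 0.074]
tool_rot: [2.1, 2.336, -0.0]
ft_force: [-1.0, -0.5, 5.5]
grip_width: 0.723
grip_force: 19.9
```

move_arm:
  slide:
    - [0,0,-1]
    - [0,0,-3]
    - [0,0,-6]
    - [0,0,-9]
    - [0,0,-11]
    - [0,0,-11.5]
    - [0,0,-11.5]
  roll: [0,0,0,0,0,0,0]

```text
time: 4.45
position: [0.5042, -0.0882, 0.1888]
tool_rot: [2.1, 2.335, 0.0]
ft_force: [-0.9, 0.4, -1.8]
grip_width: 0.721
grip_force: 19.8
```

Run:
```python
from h import *
im=cams.get_image("wrist");cal=cams.get_calibration("wrist")
cv2.imwrite("pics/w2.png",im[:,:,::-1])
go(.4811,.1857,.190,(.163,-.987))
```

```text
slide [27.47  0.67 -0.22] roll -0.058 t 4.5 pos [ 0.5035 -0.0882  0.1877]
```

View pics/w2.png

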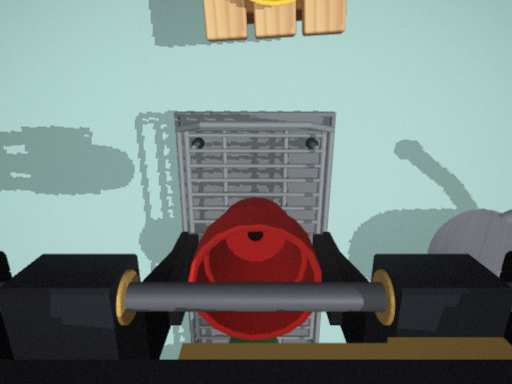

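move_arm:
  slide:
    - [2,0,0]
    - [6,0.2,0]
    - [10,0.3,0]
    - [14.5,0.4,0]
    - [19,0.5,0]
    - [23,0.6,0]
    - [26,0.7,0]
    - [27.4,0.7,0]
    - [27.4,0.7,0]
    - [27.4,0.7,0]
  roll: [0,-0.01,-0.02,-0.03,-0.04,-0.05,-0.058,-0.058,-0.058,-0.058]

```text
time: 5.5
position: [0.4814, 0.184, 0.1872]
tool_rot: [-2.031, -2.395, 0.003]
ft_force: [-0.0, -0.3, -0.2]
grip_width: 0.724
grip_force: 19.8
```

Run:
```python
from h import *
go(.4811,.1857,.100,(.163,-.987))
im=cams.get_image("wrist");cal=cams.get_calibration("wrist")
cv2.imwrite("pics/w3.png",im[:,:,::-1])
for c in("green","blue"):
    try:print(c,find(im,cal,c,(0,512,0,384),.074,.042,False))
    except Exception as e:print(c,e)
```

```text
slide [0.18 0.02 8.72] roll 0.001 t 5.5 pos [0.4814 0.184  0.1872]
green (array([0.4538, 0.368 ]), np.float64(0.002212523527058398))
blue (array([0.4689, 0.2764]), np.float64(0.000323177951749371))
```

View pics/w3.png

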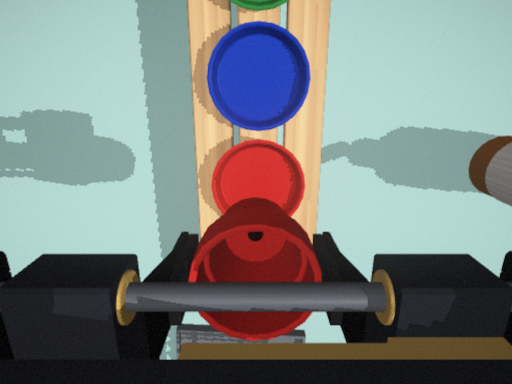

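move_arm:
  slide:
    - [0.25,0.05,1]
    - [0.25,0.05,3]
    - [0.25,0.05,5]
    - [0.25,0.05,6.5]
    - [0.25,0.05,7.5]
    - [0.25,0.05,8]
    - [0.25,0.05,8.3]
    - [0.25,0.05,8.5]
    - [0.25,0.05,8.6]
    - [0.25,0.05,8.7]
    - [0.25,0.05,8.75]
    - [0.25,0.05,8.75]
  roll: [0,0,0,0,0,0,0,0,0,0,0,0]

```text
time: 6.75
position: [0.4825, 0.1884, 0.1016]
tool_rot: [2.031, 2.396, 0.003]
ft_force: [-0.7, 2.3, 1.6]
grip_width: 0.723
grip_force: 19.9
```

Run:
```python
from h import *
for i in range(3):
    cams.get_image("wrist"); s=monitor.get_state(); print(s["position"],s["ft_force"])
```

```text
[0.4826 0.1884 0.1016] [-0.3594  3.2183  1.8838]
[0.4825 0.1884 0.1016] [-0.2174  3.5867  1.3295]
[0.4825 0.1884 0.1016] [0.0306 3.1658 2.2542]
```

Run:
```python
from h import *
im=cams.get_image("scene");cv2.imwrite("pics/s2.png",cv2.resize(im[110:260,230:480,::-1],None,fx=3,fy=3,interpolation=cv2.INTER_CUBIC))
```

```text
(no output)
```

View pics/s2.png

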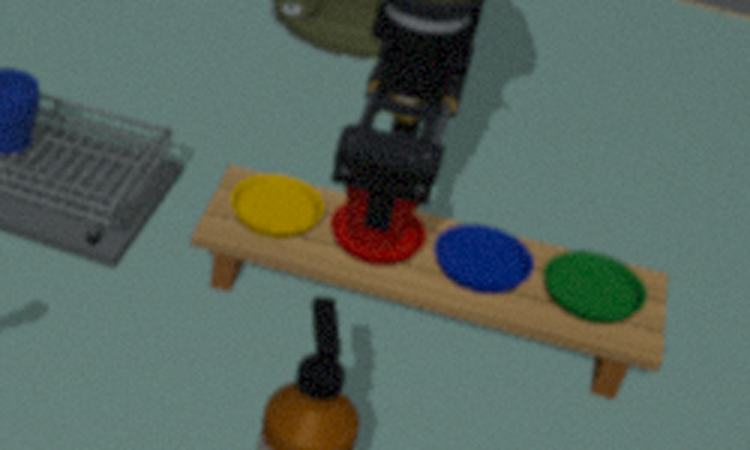

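move_arm:
  slide:
    - [0,0,0.1]
    - [0,0,0.15]
    - [0,0,0.15]
    - [0,0,0.15]
  roll: [0,0,0,0]

```text
time: 7.35
position: [0.4822, 0.1883, 0.0995]
tool_rot: [-2.031, -2.396, -0.002]
ft_force: [0.4, 5.8, 1.6]
grip_width: 0.719
grip_force: 19.9
```

move_arm:
  slide:
    - [0,0,-0.3]
    - [0,0,-0.5]
    - [0,0,-0.5]
    - [0,0,-0.5]
  roll: [0,0,0,0]

```text
time: 7.75
position: [0.4817, 0.1865, 0.1042]
tool_rot: [2.033, 2.395, -0.003]
ft_force: [-0.1, 1.0, -0.7]
grip_width: 0.722
grip_force: 19.9
```

Run:
```python
from h import *
s=monitor.get_state(); print(s["position"],s["ft_force"],s["torque"])
im=cams.get_image("wrist");cal=cams.get_calibration("wrist");cv2.imwrite("pics/w4.png",im[:,:,::-1])
```

```text
[0.4817 0.1865 0.1042] [-0.1019  0.9725 -0.6765] [ 0.1886  0.0154 -0.0767]
```

View pics/w4.png

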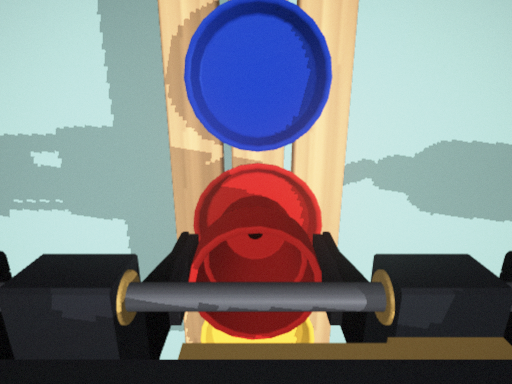

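Run:
```python
from h import *
im=cv2.imread("pics/w4.png")[:,:,::-1].copy();cal=cams.get_calibration("wrist")
m=mask(im,"red");k=max(cv2.findContours(m,cv2.RETR_EXTERNAL,cv2.CHAIN_APPROX_NONE)[0],key=cv2.contourArea)[:,0].astype(float)
P,C=ray(cal,k[k[:,1]<222],.074);print("saucer",circ(P,.042),C)
b=k[(k[:,1]>312)|((k[:,1]>245)&(k[:,1]<278))]
P,_=ray(cal,b,.134);print("pot rim",circ(P,.032))
print(find(im,cal,"blue",(0,512,0,384),.074,.042,False))
# blue hull bounds & floor
print(monitor.get_state()["position"])
```

```text
saucer (array([0.4832, 0.1874]), np.float64(0.0004835157082905692)) [0.4682 0.2707 0.2661]
pot rim (array([0.4823, 0.1841]), np.float64(0.0005554040287995617))
(array([0.4684, 0.2768]), np.float64(0.0005847301994044751))
[0.4818 0.1866 0.1042]
```

Run:
```python
from h import *
for n,rng in(("w4",(222,260)),("w2",(220,260)),("w1",(150,185))):
    im=cv2.imread(f"pics/{n}.png"); g=im.max(2); x=slice(235,278)
    m=(g[rng[0]:rng[1],x]<35); ys,xs=np.nonzero(m); print(n,xs.mean()+235,ys.mean()+rng[0],len(xs))
cal=cams.get_calibration("wrist")
# hole relative to TCP in camera: use current pose, foot at TCP-.034, hole ~5mm above
p=monitor.get_state()["position"]
for px in((256,236),(256,240)):
    for h in(.004,.008,.012):print(px,h,ray(cal,[px],p[2]-.034+h)[0]-p[:2])
```

```text
w4 254.55 235.5 20
w2 255.01111111111112 235.3 90
w1 255.22857142857143 165.57142857142858 35
(256, 236) 0.004 [[ 0.0016 -0.005 ]]
(256, 236) 0.008 [[ 0.0013 -0.0032]]
(256, 236) 0.012 [[ 0.001  -0.0013]]
(256, 240) 0.004 [[ 0.0021 -0.0078]]
(256, 240) 0.008 [[ 0.0017 -0.0059]]
(256, 240) 0.012 [[ 0.0014 -0.004 ]]
```

move_arm:
  slide:
    - [0.2,0.1,0]
    - [0.45,0.15,0]
    - [0.45,0.15,0.1]
    - [0.45,0.15,0.2]
    - [0.45,0.15,0.3]
    - [0.45,0.15,0.4]
    - [0.45,0.15,0.4]
    - [0.45,0.15,0.4]
  roll: [0,0,0,0,0,0,0,0]

```text
time: 8.6
position: [0.4828, 0.192, 0.1004]
tool_rot: [2.032, 2.396, -0.001]
ft_force: [-0.2, -0.5, -1.2]
grip_width: 0.722
grip_force: 19.9
```

move_arm:
  slide:
    - [0.2,0,0]
    - [0.2,0,0.05]
    - [0.2,0,0.1]
    - [0.2,0,0.15]
    - [0.2,0,0.2]
    - [0.2,0,0.2]
    - [0.2,0,0.2]
  roll: [0,0,0,0,0,0,0]

```text
time: 9.3
position: [0.4829, 0.1935, 0.0991]
tool_rot: [2.032, 2.394, -0.001]
ft_force: [-0.8, -4.8, 6.0]
grip_width: 0.718
grip_force: 19.8
```

move_arm:
  slide:
    - [0,0,0]
    - [0,0,0]
    - [0,0,0]
    - [0,0,0]
    - [0,0,-2]
    - [0,0,-6]
    - [0,0,-10]
    - [0,0,-14]
    - [0,0,-15]
    - [0,0,-15]
  roll: [0,0,0,0,0,0,0,0,0,0]
  gripper: 8.7

```text
time: 10.3
position: [0.4835, 0.1949, 0.2501]
tool_rot: [2.03, 2.394, 0.004]
ft_force: [0.4, 0.6, -0.6]
grip_width: 1.001
grip_force: 0.0
```

Run:
```python
from h import *
s=monitor.get_state(); print(s["position"])
im=cams.get_image("wrist");cal=cams.get_calibration("wrist");cv2.imwrite("pics/w5.png",im[:,:,::-1])
m=mask(im,"red");k=max(cv2.findContours(m,cv2.RETR_EXTERNAL,cv2.CHAIN_APPROX_NONE)[0],key=cv2.contourArea)[:,0].astype(float)
print(find(im,cal,"blue",(0,512,0,384),.074,.042,False),find(im,cal,"yellow",(0,512,0,384),.074,.042,False))
go(.512,-.178,.250,(.104,-.9946))
```

```text
[0.4835 0.1949 0.2501]
(array([0.4668, 0.2762]), np.float64(0.00043450848009724186)) (array([ 0.6723, -0.0104]), np.float64(0.05376769044664874))
slide [-37.21  -3.18  -0.16] roll 0.06 t 10.35 pos [0.4825 0.1943 0.2483]
```

View pics/w5.png

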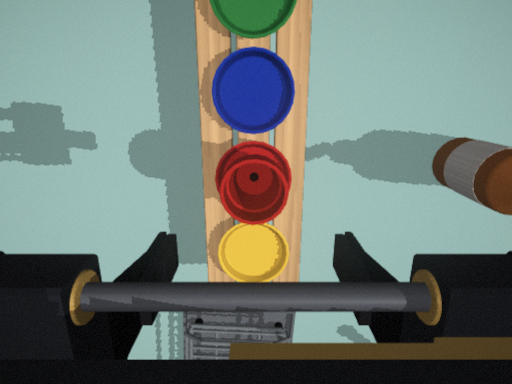

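move_arm:
  slide:
    - [-3,-0.3,0]
    - [-7,-0.6,0]
    - [-12,-1,0]
    - [-17,-1.5,0]
    - [-22,-2,0]
    - [-27,-2.4,0]
    - [-31,-2.8,0]
    - [-31.2,-3.1,0]
    - [-31.2,-3.1,0]
    - [-31.2,-3.1,0]
  roll: [0,0,0.02,0.03,0.04,0.05,0.06,0.06,0.06,0.06]

```text
time: 11.35
position: [0.5024, -0.1168, 0.2472]
tool_rot: [-2.099, -2.334, 0.0]
ft_force: [-0.1, 1.0, 0.1]
grip_width: 1.002
grip_force: 0.0
```

```bash
cat >> h.py <<'E'
def rim(im,cal,c,z,r,box=(0,512,0,384)):
    # circle from upper-bound outline: only contour points on the side of the image-bottom half plus flanks (rim nearest camera nadir side excluded)
    m=np.zeros(im.shape[:2],np.uint8);x0,x1,y0,y1=box;m[y0:y1,x0:x1]=mask(im,c)[y0:y1,x0:x1]
    k=max(cv2.findContours(m,cv2.RETR_EXTERNAL,cv2.CHAIN_APPROX_NONE)[0],key=cv2.contourArea)[:,0].astype(float)
    k=k[k[:,1]>k[:,1].max()-.45*np.ptp(k[:,0])]
    P,_=ray(cal,k,z); return circ(P,r)
E
python3 - <<'E'
from h import *
s=monitor.get_state(); print(s["position"],s["joint_positions"])
im=cams.get_image("wrist");cal=cams.get_calibration("wrist");cv2.imwrite("pics/w6.png",im[:,:,::-1])
for c in("blue","green"):print(c,rim(im,cal,c,.104,.032),find(im,cal,c,(0,512,0,384),.104,.032,True))
E
```

```text
[ 0.5024 -0.1168  0.2472] [ 0.7881  0.0566 -0.6289  1.7219  0.0327  1.3762  0.2597]
blue (array([ 0.5125, -0.1777]), np.float64(0.0005551620263964576)) (array([ 0.5124, -0.1777]), np.float64(0.0005845722991100962))
green (array([ 0.5242, -0.2936]), np.float64(0.010430272948645748)) (array([ 0.5217, -0.2651]), np.float64(0.0007087134922819133))
```

move_arm:
  slide:
    - [-2,0.1,0]
    - [-5,0.3,0]
    - [-6.25,0.35,2]
    - [-6.25,0.35,5]
    - [-6.25,0.35,9]
    - [-6.25,0.35,13]
    - [-6.25,0.35,16]
    - [-6.25,0.35,17.3]
    - [-6.25,0.35,17.3]
    - [-6.25,0.35,17.3]
  roll: [0,0,0,0,0,0,0,0,0,0]

```text
time: 12.4
position: [0.514, -0.1807, 0.0768]
tool_rot: [2.101, 2.333, 0.001]
ft_force: [0.6, -0.3, 0.8]
grip_width: 0.999
grip_force: 0.0
```

move_arm:
  slide:
    - [0,0,0]
    - [0,0,0]
    - [0,0,0]
    - [0,0,0]
    - [0,0,0]
    - [0,0,0]
    - [0,0,0]
    - [0,0,0]
  roll: [0,0,0,0,0,0,0,0]
  gripper: 5.8
  squeeze: 20

```text
time: 13.2
position: [0.513, -0.1808, 0.0763]
tool_rot: [2.103, 2.333, -0.001]
ft_force: [-1.8, -0.1, 6.4]
grip_width: 0.739
grip_force: 20.0
```

move_arm:
  slide:
    - [0,0,-1]
    - [0,0,-3]
    - [0,0,-6]
    - [0,0,-9]
    - [0,0,-12]
    - [0,0,-13]
    - [0,0,-13]
  roll: [0,0,0,0,0,0,0]

```text
time: 13.9
position: [0.5136, -0.1806, 0.2067]
tool_rot: [2.101, 2.332, 0.001]
ft_force: [0.3, 0.1, -3.2]
grip_width: 0.739
grip_force: 20.0
```

Run:
```python
from h import *
p=monitor.get_state()["position"]
im=cams.get_image("wrist");cal=cams.get_calibration("wrist")
c,e=rim(im,cal,"blue",p[2]+.03,.032);print("rim-tcp",c-p[:2],e)
go(.468,.2800,.203,(.163,-.987))
```

```text
rim-tcp [-0.0039  0.0289] 0.005096979914853857
slide [46.26  0.34  0.2 ] roll -0.06 t 13.95 pos [ 0.5127 -0.1804  0.205 ]
```

move_arm:
  slide:
    - [2,0,0]
    - [6,0.1,0]
    - [10.5,0.1,0]
    - [15,0.1,0]
    - [19.5,0.2,0]
    - [24,0.2,0]
    - [28.5,0.2,0]
    - [33,0.3,0]
    - [37.5,0.3,0]
    - [42,0.3,0]
    - [45,0.3,0]
    - [46.2,0.3,0]
    - [46.2,0.3,2]
    - [46.2,0.3,5]
    - [46.2,0.3,8]
    - [46.2,0.3,9.5]
    - [46.2,0.3,9.8]
    - [46.2,0.3,9.8]
  roll: [0,0,0,-0.01,-0.02,-0.03,-0.04,-0.05,-0.06,-0.06,-0.06,-0.06,-0.06,-0.06,-0.06,-0.06,-0.06,-0.06]

```text
time: 15.75
position: [0.4671, 0.2796, 0.1072]
tool_rot: [-2.031, -2.395, 0.002]
ft_force: [0.7, 0.0, -1.8]
grip_width: 0.74
grip_force: 20.0
```

Run:
```python
from h import *
s=monitor.get_state();p=s["position"];print(p,s["ft_force"])
im=cams.get_image("wrist");cal=cams.get_calibration("wrist");cv2.imwrite("pics/w7.png",im[:,:,::-1])
print("hist green",find(im,cal,"green",(0,512,0,200),.074,.042,False))
```

```text
[0.4671 0.2796 0.1072] [ 0.7294  0.0227 -1.7939]
hist green (array([0.4585, 0.38  ]), np.float64(0.006979540878890127))
```

View pics/w7.png

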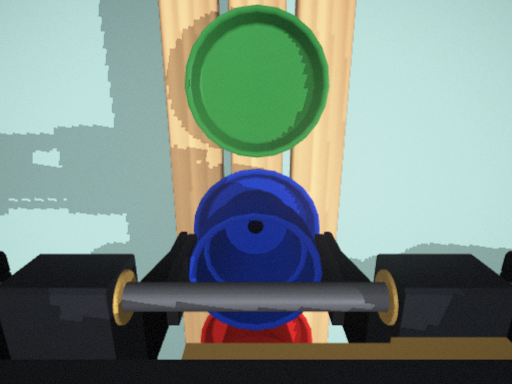

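Run:
```python
from h import *
cal=cams.get_calibration("wrist");p=monitor.get_state()["position"]
im=cv2.imread("pics/w7.png")[:,:,::-1].copy()
m=mask(im,"blue");k=max(cv2.findContours(m,cv2.RETR_EXTERNAL,cv2.CHAIN_APPROX_NONE)[0],key=cv2.contourArea)[:,0].astype(float)
P,_=ray(cal,k[k[:,1]<212],.074);print("saucer",circ(P,.042))
print("hole",[ray(cal,[(256,227)],p[2]-.036+h)[0] for h in(.004,.008)])
P,_=ray(cal,k[(k[:,1]>312)],p[2]+.028);print("rim",circ(P,.032))
m=mask(im,"green");k=max(cv2.findContours(m,cv2.RETR_EXTERNAL,cv2.CHAIN_APPROX_NONE)[0],key=cv2.contourArea);print(cv2.boundingRect(k))
for q in((257,81),):print("green c",ray(cal,[q],.074)[0])
```

```text
saucer (array([0.4692, 0.2761]), np.float64(0.0004243451849410099))
hole [array([[0.4683, 0.2805]]), array([[0.468 , 0.2822]])]h.py:16: RuntimeWarning: Mean of empty slice.
  f=least_squares(lambda c:np.hypot(*(P-c).T)-r,P.mean(0),loss="soft_l1",f_scale=.001)
  ret = um.true_divide(
Traceback (most recent call last):
  File "h.py", line 16, in circ
    f=least_squares(lambda c:np.hypot(*(P-c).T)-r,P.mean(0),loss="soft_l1",f_scale=.001)
ValueError: Initial guess is outside of provided bounds
```

move_arm:
  slide:
    - [-0.2,0.1,0]
    - [-0.3,0.1,0.1]
    - [-0.3,0.1,0.2]
    - [-0.3,0.1,0.3]
    - [-0.3,0.1,0.4]
    - [-0.3,0.1,0.5]
    - [-0.3,0.1,0.5]
    - [-0.3,0.1,0.5]
  roll: [0,0,0,0,0,0,0,0]

```text
time: 16.6
position: [0.4693, 0.2765, 0.1024]
tool_rot: [-2.032, -2.396, 0.0]
ft_force: [-1.0, -0.1, -1.9]
grip_width: 0.742
grip_force: 20.0
```

move_arm:
  slide:
    - [0,0,0.05]
    - [0,0,0.1]
    - [0,0,0.15]
    - [0,0,0.15]
    - [0,0,0.15]
  roll: [0,0,0,0,0]

```text
time: 17.1
position: [0.4694, 0.2766, 0.1013]
tool_rot: [2.032, 2.396, -0.0]
ft_force: [-1.6, -0.7, 2.3]
grip_width: 0.741
grip_force: 20.0
```

Clean floor contact (vertical only). Release and rise.

move_arm:
  slide:
    - [0,0,0]
    - [0,0,0]
    - [0,0,0]
    - [0,0,0]
    - [0,0,-2]
    - [0,0,-6]
    - [0,0,-10]
    - [0,0,-14]
    - [0,0,-15]
    - [0,0,-15]
  roll: [0,0,0,0,0,0,0,0,0,0]
  gripper: 8.7

```text
time: 18.1
position: [0.4702, 0.2772, 0.2527]
tool_rot: [2.031, 2.394, 0.005]
ft_force: [-0.3, 0.2, -0.3]
grip_width: 0.998
grip_force: 0.0
```

Run:
```python
from h import *
im=cams.get_image("wrist");cal=cams.get_calibration("wrist");cv2.imwrite("pics/w8.png",im[:,:,::-1])
print(find(im,cal,"green",(0,512,0,384),.074,.042,False))
go(.514,-.205,.250,(.104,-.9946))
```

```text
(array([0.4367, 0.377 ]), np.float64(0.0098973326954517))
slide [-48.23  -3.46   0.1 ] roll 0.06 t 18.15 pos [0.4694 0.2765 0.2508]
```

move_arm:
  slide:
    - [-3,-0.3,0]
    - [-7,-0.6,0]
    - [-12,-1,0]
    - [-17,-1.5,0]
    - [-22,-2,0]
    - [-27,-2.4,0]
    - [-32,-2.8,0]
    - [-37,-3.1,0]
    - [-42,-3.4,0]
    - [-46,-3.4,0]
    - [-48,-3.4,0]
    - [-48.2,-3.4,0]
    - [-48.2,-3.4,0]
    - [-48.2,-3.4,0]
  roll: [0,0,0.02,0.03,0.04,0.05,0.06,0.06,0.06,0.06,0.06,0.06,0.06,0.06]

```text
time: 19.55
position: [0.5147, -0.2016, 0.2507]
tool_rot: [-2.098, -2.337, -0.001]
ft_force: [-0.4, 0.4, 0.5]
grip_width: 1.002
grip_force: 0.0
```

```bash
sed -i 's/(45,80)/(45,74)/' h.py
python3 - <<'E'
from h import *
s=monitor.get_state(); print(s["position"])
im=cams.get_image("wrist");cal=cams.get_calibration("wrist");cv2.imwrite("pics/w9.png",im[:,:,::-1])
for c in("green","yellow"):print(c,find(im,cal,c,(0,512,0,384),.104,.032,True))
cg=find(im,cal,"green",(0,512,0,384),.104,.032,True)[0]
go(cg[0],cg[1]-.001,.076,(.104,-.9946))
E
```

```text
[ 0.5147 -0.2016  0.2507]
green (array([ 0.5212, -0.2653]), np.float64(0.0009554140542156331))
yellow (array([ 0.7642, -0.387 ]), np.float64(0.02583746562226476))
slide [-6.49 -0.05 17.5 ] roll 0.004 t 19.6 pos [ 0.5148 -0.2018  0.251 ]
```

move_arm:
  slide:
    - [-2,0,0]
    - [-5,0,0]
    - [-6.5,0,2]
    - [-6.5,0,5]
    - [-6.5,0,9]
    - [-6.5,0,13]
    - [-6.5,0,16]
    - [-6.5,0,17.5]
    - [-6.5,0,17.5]
    - [-6.5,0,17.5]
  roll: [0,0,0,0,0,0,0,0,0,0]

```text
time: 20.6
position: [0.5223, -0.2696, 0.0774]
tool_rot: [2.101, 2.333, 0.001]
ft_force: [0.6, -0.3, -0.4]
grip_width: 0.998
grip_force: 0.0
```

move_arm:
  slide:
    - [0,0,0]
    - [0,0,0]
    - [0,0,0]
    - [0,0,0]
    - [0,0,0]
    - [0,0,0]
    - [0,0,0]
    - [0,0,0]
  roll: [0,0,0,0,0,0,0,0]
  gripper: 5.8
  squeeze: 20

```text
time: 21.4
position: [0.5216, -0.2695, 0.0768]
tool_rot: [2.102, 2.333, -0.0]
ft_force: [-1.7, 0.6, 5.5]
grip_width: 0.741
grip_force: 20.0
```

move_arm:
  slide:
    - [0,0,-1]
    - [0,0,-3]
    - [0,0,-6]
    - [0,0,-9]
    - [0,0,-12]
    - [0,0,-13]
    - [0,0,-13]
  roll: [0,0,0,0,0,0,0]

```text
time: 22.1
position: [0.5219, -0.2694, 0.2072]
tool_rot: [2.101, 2.332, 0.001]
ft_force: [-0.1, 0.4, -1.7]
grip_width: 0.737
grip_force: 20.0
```

Run:
```python
from h import *
go(.4535,.366,.205,(.163,-.987))
```

```text
slide [63.91 -0.21  0.12] roll -0.06 t 22.1 pos [ 0.5219 -0.2694  0.2072]
```

move_arm:
  slide:
    - [2,0,0]
    - [6,0,0]
    - [10.5,0,0]
    - [15,0,0]
    - [19.5,0,0]
    - [24,0,0]
    - [28.5,0,0]
    - [33,0,0]
    - [37.5,0,0]
    - [42,0,0]
    - [46.5,-0.1,0]
    - [51,-0.2,0]
    - [55.5,-0.2,0]
    - [60,-0.2,0]
    - [62.5,-0.2,0]
    - [63.7,-0.2,0]
    - [63.7,-0.2,0]
  roll: [0,0,0,-0.01,-0.02,-0.03,-0.04,-0.05,-0.06,-0.06,-0.06,-0.06,-0.06,-0.06,-0.06,-0.06,-0.06]

```text
time: 23.8
position: [0.4508, 0.3655, 0.2044]
tool_rot: [-2.026, -2.399, 0.004]
ft_force: [-0.3, -1.3, -0.5]
grip_width: 0.738
grip_force: 20.0
```

move_arm:
  slide:
    - [0,0,1]
    - [0,0,4]
    - [0,0,7]
    - [0,0,9]
    - [0,0,9.8]
    - [0,0,9.8]
    - [0,0,9.8]
  roll: [0,0,0,0,0,0,0]

```text
time: 24.5
position: [0.4539, 0.3635, 0.1087]
tool_rot: [2.033, 2.394, 0.001]
ft_force: [0.1, 0.2, -2.0]
grip_width: 0.737
grip_force: 20.0
```

Run:
```python
from h import *
s=monitor.get_state();p=s["position"];print(p,s["ft_force"])
im=cams.get_image("wrist");cal=cams.get_calibration("wrist");cv2.imwrite("pics/w10.png",im[:,:,::-1])
m=mask(im,"green");k=max(cv2.findContours(m,cv2.RETR_EXTERNAL,cv2.CHAIN_APPROX_NONE)[0],key=cv2.contourArea)[:,0].astype(float)
print(k.min(0),k.max(0))
P,_=ray(cal,k[k[:,1]<k[:,1].min()+45],.074);print("saucer",circ(P,.042))
print("hole",[ray(cal,[(256,227)],p[2]-.036+h)[0] for h in(.004,.008)])
```

```text
[0.4539 0.3635 0.1087] [ 0.1204  0.173  -2.0173]
[189. 207.] [321. 281.]
saucer (array([0.4584, 0.3333]), np.float64(0.001276572304569417))
hole [array([[0.4548, 0.3643]]), array([[0.4545, 0.366 ]])]
```

View pics/w10.png

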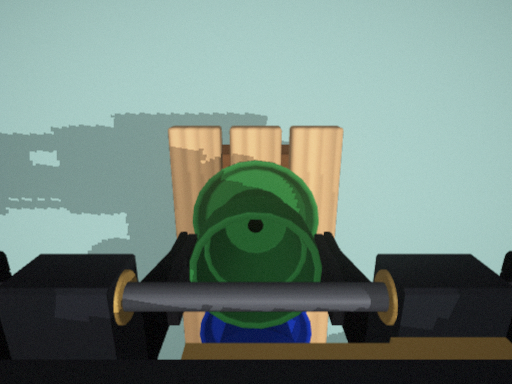

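move_arm:
  slide:
    - [0,0,0.1]
    - [0,0,0.2]
    - [0,0,0.3]
    - [0,0,0.4]
    - [0,0,0.5]
    - [0,0,0.6]
    - [0,0,0.6]
    - [0,0,0.6]
  roll: [0,0,0,0,0,0,0,0]

```text
time: 25.35
position: [0.4531, 0.3642, 0.1019]
tool_rot: [-2.032, -2.396, 0.0]
ft_force: [0.4, 0.1, -1.2]
grip_width: 0.74
grip_force: 20.0
```

move_arm:
  slide:
    - [0,0,0.05]
    - [0,0,0.1]
    - [0,0,0.1]
    - [0,0,0.1]
  roll: [0,0,0,0]

```text
time: 25.75
position: [0.4531, 0.3642, 0.1019]
tool_rot: [2.032, 2.395, -0.0]
ft_force: [-1.7, -2.9, 5.2]
grip_width: 0.74
grip_force: 20.0
```

move_arm:
  slide:
    - [0,0,0]
    - [0,0,0]
    - [0,0,0]
    - [0,0,0]
    - [0,0,-2]
    - [0,0,-6]
    - [0,0,-10]
    - [0,0,-14]
    - [0,0,-15]
    - [0,0,-15]
  roll: [0,0,0,0,0,0,0,0,0,0]
  gripper: 8.7

```text
time: 26.75
position: [0.4538, 0.365, 0.2527]
tool_rot: [2.031, 2.395, 0.005]
ft_force: [-0.6, 0.0, -0.9]
grip_width: 0.998
grip_force: 0.0
```

Run:
```python
from h import *
go(.524,-.297,.250,(.104,-.9946))
```

```text
slide [-66.46  -3.88   0.18] roll 0.06 t 26.75 pos [0.4538 0.365  0.2527]
```

move_arm:
  slide:
    - [-3,-0.3,0]
    - [-7,-0.6,0]
    - [-12,-1,0]
    - [-17,-1.5,0]
    - [-22,-2,0]
    - [-27,-2.4,0]
    - [-32,-2.8,0]
    - [-37,-3.1,0]
    - [-42,-3.4,0]
    - [-47,-3.6,0]
    - [-52,-3.8,0]
    - [-57,-3.9,0]
    - [-61,-3.9,0]
    - [-64.5,-3.9,0]
    - [-66.5,-3.9,0]
    - [-66.5,-3.9,0]
    - [-66.5,-3.9,0]
    - [-66.5,-3.9,0]
  roll: [0,0,0.02,0.03,0.04,0.05,0.06,0.06,0.06,0.06,0.06,0.06,0.06,0.06,0.06,0.06,0.06,0.06]

```text
time: 28.55
position: [0.5232, -0.2963, 0.2501]
tool_rot: [-2.099, -2.335, -0.0]
ft_force: [0.1, -0.9, 0.4]
grip_width: 1.002
grip_force: 0.0
```

Run:
```python
from h import *
s=monitor.get_state(); print(s["position"])
im=cams.get_image("wrist");cal=cams.get_calibration("wrist");cv2.imwrite("pics/w11.png",im[:,:,::-1])
b=(180,330,60,290)
print(find(im,cal,"yellow",b,.104,.032,True))
cg=find(im,cal,"yellow",b,.104,.032,True)[0]
go(cg[0],cg[1]-.001,.076,(.104,-.9946))
# saucer/pot check from the top view
im=cams.get_image("top");cv2.imwrite("pics/top2.png",cv2.resize(im[200:310,70:260,::-1],None,fx=4,fy=4,interpolation=cv2.INTER_CUBIC))
```

```text
[ 0.5232 -0.2963  0.2501]
(array([ 0.5337, -0.3569]), np.float64(0.0005793134823818113))
slide [-6.25  0.39 17.45] roll 0.002 t 28.6 pos [ 0.5233 -0.2963  0.2506]
```

View pics/top2.png

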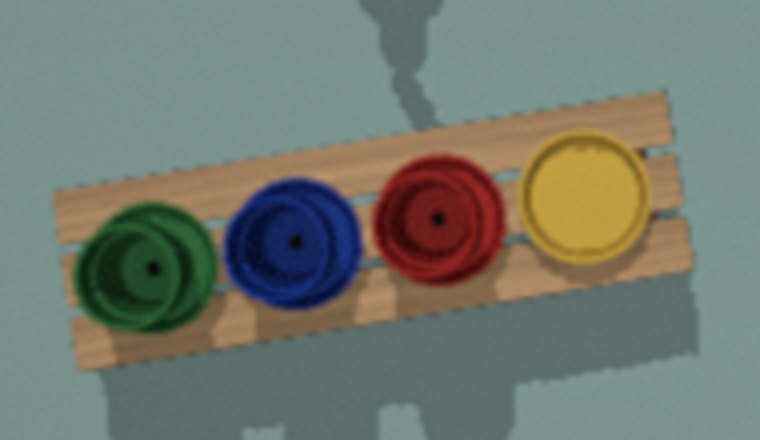

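View pics/w11.png

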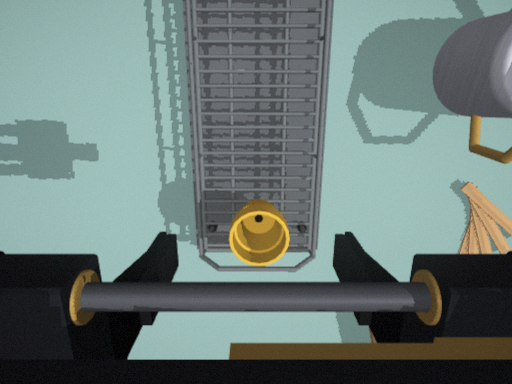

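move_arm:
  slide:
    - [-2,0.2,0]
    - [-5,0.4,0]
    - [-6.2,0.4,2]
    - [-6.2,0.4,5]
    - [-6.2,0.4,9]
    - [-6.2,0.4,13]
    - [-6.2,0.4,16]
    - [-6.2,0.4,17.5]
    - [-6.2,0.4,17.5]
    - [-6.2,0.4,17.5]
  roll: [0,0,0,0,0,0,0,0,0,0]

```text
time: 29.65
position: [0.5347, -0.3596, 0.0776]
tool_rot: [2.101, 2.333, 0.001]
ft_force: [0.7, 0.9, 1.0]
grip_width: 1.0
grip_force: 0.0
```

move_arm:
  slide:
    - [0,0,0]
    - [0,0,0]
    - [0,0,0]
    - [0,0,0]
    - [0,0,0]
    - [0,0,0]
    - [0,0,0]
    - [0,0,0]
  roll: [0,0,0,0,0,0,0,0]
  gripper: 5.8
  squeeze: 20

```text
time: 30.45
position: [0.534, -0.3599, 0.0769]
tool_rot: [2.102, 2.333, -0.0]
ft_force: [-0.4, 0.9, 4.9]
grip_width: 0.738
grip_force: 20.0
```

move_arm:
  slide:
    - [0,0,-1]
    - [0,0,-3]
    - [0,0,-6]
    - [0,0,-9]
    - [0,0,-12]
    - [0,0,-13]
    - [0,0,-13]
  roll: [0,0,0,0,0,0,0]

```text
time: 31.15
position: [0.5344, -0.3598, 0.2074]
tool_rot: [2.101, 2.332, 0.0]
ft_force: [-0.3, -0.4, -1.2]
grip_width: 0.739
grip_force: 20.0
```

Run:
```python
from h import *
go(.4975,.099,.205,(.163,-.987))
```

```text
slide [46.02  1.1   0.16] roll -0.06 t 31.15 pos [ 0.5344 -0.3598  0.2074]
```

move_arm:
  slide:
    - [2,0.1,0]
    - [6,0.2,0]
    - [10.5,0.4,0]
    - [15,0.5,0]
    - [19.5,0.6,0]
    - [24,0.7,0]
    - [28.5,0.8,0]
    - [33,0.9,0]
    - [37.5,1,0]
    - [42,1.1,0]
    - [45,1.1,0]
    - [46,1.1,0]
    - [46,1.1,0]
    - [46,1.1,0]
  roll: [0,0,0,-0.01,-0.02,-0.03,-0.04,-0.05,-0.06,-0.06,-0.06,-0.06,-0.06,-0.06]

```text
time: 32.55
position: [0.4966, 0.0972, 0.2049]
tool_rot: [-2.034, -2.394, 0.003]
ft_force: [-0.5, -0.3, -0.5]
grip_width: 0.739
grip_force: 20.0
```

move_arm:
  slide:
    - [0,0,1]
    - [0,0,4]
    - [0,0,7]
    - [0,0,9]
    - [0,0,9.8]
    - [0,0,9.8]
    - [0,0,9.8]
  roll: [0,0,0,0,0,0,0]

```text
time: 33.25
position: [0.4974, 0.0987, 0.1086]
tool_rot: [2.033, 2.395, 0.001]
ft_force: [0.9, 0.1, 0.1]
grip_width: 0.744
grip_force: 20.0
```

Run:
```python
from h import *
s=monitor.get_state();p=s["position"];print(p,s["ft_force"])
im=cams.get_image("wrist");cv2.imwrite("pics/w12.png",im[:,:,::-1])
```

```text
[0.4974 0.0987 0.1086] [0.9203 0.0879 0.1093]
```

View pics/w12.png

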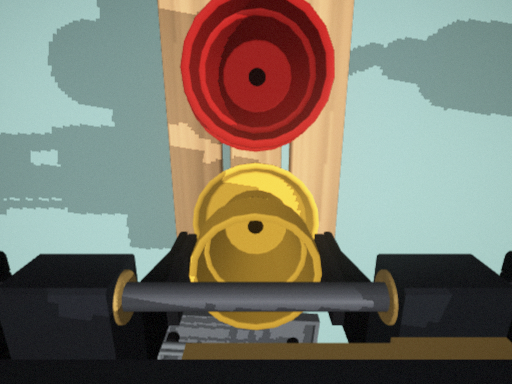

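move_arm:
  slide:
    - [0,0,0.1]
    - [0,0,0.2]
    - [0,0,0.3]
    - [0,0,0.4]
    - [0,0,0.5]
    - [0,0,0.6]
    - [0,0,0.6]
    - [0,0,0.6]
  roll: [0,0,0,0,0,0,0,0]

```text
time: 34.1
position: [0.4968, 0.0991, 0.102]
tool_rot: [-2.032, -2.396, 0.0]
ft_force: [0.1, 0.4, -1.1]
grip_width: 0.744
grip_force: 20.0
```

move_arm:
  slide:
    - [0,0,0.05]
    - [0,0,0.1]
    - [0,0,0.1]
    - [0,0,0.1]
  roll: [0,0,0,0]

```text
time: 34.5
position: [0.4969, 0.0992, 0.1018]
tool_rot: [2.032, 2.396, -0.001]
ft_force: [-3.1, -0.5, 5.7]
grip_width: 0.742
grip_force: 20.0
```

move_arm:
  slide:
    - [0,0,0]
    - [0,0,0]
    - [0,0,0]
    - [0,0,0]
    - [0,0,-2]
    - [0,0,-6]
    - [0,0,-10]
    - [0,0,-14]
    - [-5,0,-15]
    - [-10,0,-15]
    - [-15,0,-15]
    - [-19,0,-15]
    - [-21,0,-15]
    - [-21,0,-15]
  roll: [0,0,0,0,0,0,0,0,0,0,0,0,0,0]
  gripper: 8.7

```text
time: 35.9
position: [0.5309, -0.1115, 0.2503]
tool_rot: [-2.038, -2.39, 0.001]
ft_force: [-0.3, -0.1, -1.4]
grip_width: 1.0
grip_force: 0.0
```

Run:
```python
from h import *
im=cams.get_image("top")[200:310,70:260,::-1];b=cams.get_image("scene")[130:270,160:480,::-1]
a=cv2.resize(im,(760,440),interpolation=cv2.INTER_CUBIC)[80:380];b=cv2.resize(b,(686,300),interpolation=cv2.INTER_CUBIC)
cv2.imwrite("pics/end.png",np.vstack([a,cv2.copyMakeBorder(b,0,0,0,74,0)]))
```

```text
(no output)
```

View pics/end.png

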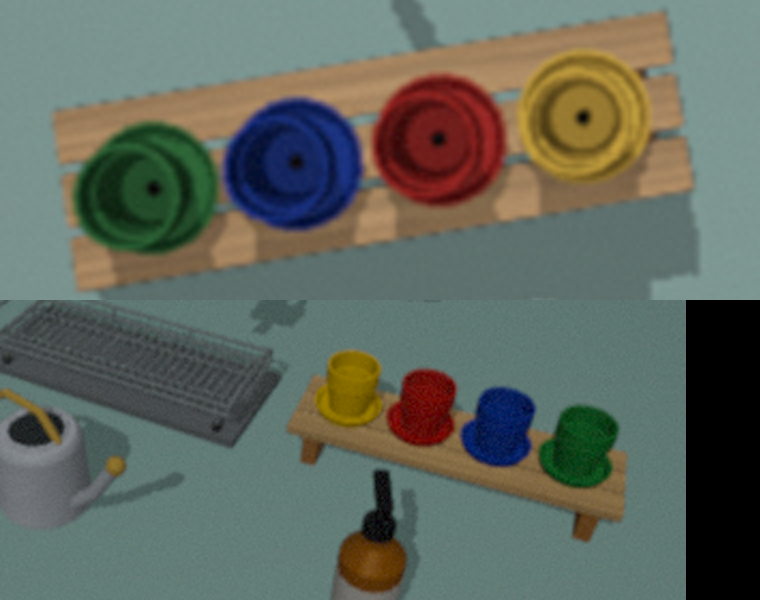

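All four pots stand upright and centred in their matching saucers; the drain holes are at (153,188), (296,162), (438,138) and (582,117). The can and soap have not moved.

```bash
python3 -c "
from bench import workorder
print(workorder.close_job())"
```

```text
the job is handed in; nothing more can be done
None
```

All four pots are standing upright in the saucers of their own colour, the watering can and soap bottle were left where they were, and the job is handed in after about 36 s; the red pot brushed its saucer's wall with about 6 N before I re-centred it and set it down.

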